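Load the drying cabinet and pull its filter for inspection

TASK

Get the drying cabinet ready for the next batch: slide the tray of painted figures fully home into its bay with the figures still standing in their pockets, then swing the blue flap on top open past upright and leave it open. Draw the filter plate out of its slot by the orange tab and show it: finish still holding it in the gripper, upright and still, over the middle of the green cutting mat with its lower edge at least 10 cm above the mat. Do not shift or knock over the loose paints and the figure on the cork standing around.

Things in the scene. Friction and masses are not known exactly. Their poses are not given: they have to be found in the camera images.
- dryer: White drying cabinet, fixed, 152 (x) by 236 (y) by 140 (z) mm; origin: centre of its underside. Its -y half is the tray bay (see bay_mouth). Its +y half is the filter chamber, open on top (inside 140 mm in x, y from 6 to 112 mm), covered by the blue flap. The bay's end wall is at y = 0.
- bay_mouth (a point): Middle of the tray bay's mouth, on the cabinet's -y face at table level (118 mm from its origin). Axes as the cabinet's. The table is the bay's floor; two side guides 18 mm high leave 128 mm between them and flare out at the mouth; roof underside at 134 mm; end wall 118 mm in. The tray is home when its far edge meets the end wall.
- flap (a joint): Angle of the blue flap over the filter chamber (rad): 0 shut and level, 1.57 upright, end stop at 2.0. The hinge is stiff (about 0.06 N m) so the flap stays wherever it is left. It starts shut or a little ajar. Flap: 152 by 118 by 6 mm.
- flap_hinge (a point): Point on the flap's hinge line, at the middle of the cabinet's +y edge, 140 mm up. Axes as the cabinet's: the hinge line runs along its x; the flap extends to its -y when shut and its free edge swings up and over towards +y.
- flap_bar (a point): Middle of the round steel grip bar on the flap: 12 mm diameter, along the hinge line's direction, 66 mm free between two black end posts, its axis 36 mm above the flap's top face (30 mm gap under it), 106 mm from the hinge line and 42 mm above it when shut, 12 mm in from the free edge. Turns with the flap; it can roll between gripper pads.
- filter_tab (a point): Grip point on the filter plate's orange tab, 18 mm below the tab's top. Tab: 30 (x) by 8 (y) mm, 45 mm tall, on the middle of the plate's top edge. The plate's lower edge is 102 mm below this point. z points up along the tab, y through the plate's thickness. At the start the tab's top is 10 mm below the cabinet's rim, under the flap.
- filter: Filter plate, white frame, grey pleats, 118 (x) by 8 (y) by 75 (z) mm without the tab, about 0.11 kg; origin at the middle of its lower edge. Stands loose and upright in a 12 mm wide slot across the chamber (ribs up to 70 mm above the table), 59 mm from the hinge line. Lifting it 60 mm frees it from the slot, 140 mm clears the cabinet.
- tray_mid (a point): Centre of the grey tray plate, 5 mm above the table. Plate: 120 (x) by 110 (y) by 10 (z) mm, three figures in 5 mm deep pockets. Its +y edge enters the cabinet first, its y then along the cabinet's y. Home: this point at y = -55 mm in the cabinet's frame. It slides on the table, about 0.37 kg loaded.
- tray_handle (a point): Grip point on the tray's yellow upright handle fin, 125 mm to the tray's -y from tray_mid, 37 mm above the table. Fin: 14 (x) by 44 (y) mm, from the table up to 55 mm, joined to the tray by a low neck 14 mm wide and 10 mm high. Axes as the tray's.
- tray: The tray as above; origin at the centre of the plate's underside.
- mat_mid (a point): Centre of the top of the square green cutting mat, 130 by 130 by 2 mm, flat on the table.
- mat: The same mat; origin at the centre of its underside.
- fig0: Red painted figure on a 25 mm black base, about 46 mm tall, standing in a pocket of the tray; origin under its base, z up.
- fig1: Green painted figure on a 25 mm black base, about 46 mm tall, standing in a pocket of the tray; origin under its base, z up.
- fig2: Blue painted figure on a 25 mm black base, about 46 mm tall, standing in a pocket of the tray; origin under its base, z up.
- paint_red: Loose bystander, to be left alone: red paint bottle, 25 mm diameter, 78 mm tall; origin under its base.
- paint_teal: Loose bystander, to be left alone: green paint bottle, 25 mm diameter, 78 mm tall; origin under its base.
- paint_blue: Loose bystander, to be left alone: blue paint bottle, 25 mm diameter, 78 mm tall; origin under its base.
- pot_orange: Loose bystander, to be left alone: orange paint pot, 36 mm diameter, 38 mm tall; origin under its base.
- pot_red: Loose bystander, to be left alone: red paint pot, 36 mm diameter, 38 mm tall; origin under its base.
- cork_figure: Loose bystander, to be left alone: figure on a cork, 32 mm diameter, 100 mm tall; origin under its base.

How it is judged:
By the outcome, as a careful person would: the job done as asked, in the order asked, and still so for the second after the job is handed in, while the arm keeps its last pose, push and grip.
It also fails if it takes over 72 s, if anything falls off the work surface, if the arm or the gripper's body presses on something with over 40 N, if the wrist force passes 120 N, or if a joint passes its speed limit or range.

ROBOT

A 6-joint arm with a two-finger parallel gripper is mounted at the origin on the work surface. World frame = base frame: x ahead of the robot, y to its left, z up, the work surface at z = 0. Lengths are in m, angles in rad, forces in N, time in s.
With the tool pointing down it reaches from about 0.375 to 0.975 m from the base axis. Payload 3.8 kg.
Tool frame: the origin (TCP) lies midway between the tips of the shut fingers; the grasp point (between the pads) lies 19 mm behind it (robot.grasp_offset is the distance from the TCP to the grasp point, in m); z points along the fingers, y is the line along which they close (so a half turn about z gives the same grasp; the last joint's range is limited). The gripper opens to 85 mm and grips with 20 to 120 N. Pads are 22 mm wide; open, the fingers measure 114 mm over their backs; the gripper's body (76 mm by 85 mm) begins 54 mm behind the grasp point. The pads swing forward as they close: fully open they stand 13 mm farther back than shut.
Start: joints at [-0.037, 0.264, 1.604, -0, 1.274, -0.037], TCP at [0.675, -0, 0.209] pointing down, gripper open.
Joint ranges: [-2.63, 2.63], [-0.94, 2.18], [0.31, 2.57], [-1.31, 4.45], [0, 2.66], [-2.55, 2.55]. Speed limits (rad/s): [2.57, 2.57, 3.14, 3.14, 3.14, 3.14].

INTERFACE

Orientations are given as a unit quaternion [x, y, z, w].
In Python, from plant import robot, planner, read_camera, close_job, masks_of gives the robot as it stands. Calls block until the motion is done:
- robot.move_to(position, orientation): joint-space move of the TCP to a pose.
- robot.line_to(position, orientation=None, feed=0.15, stop_force=None): straight line of the TCP; orientation=None keeps the orientation; feed is the mean speed in m/s. With stop_force (N) it stops when the force on the tool has changed by that much, and returns True; else False.
- robot.move_j(angles): joint-space move.
- robot.command_gripper(opening, force=None): finger opening in m; force is the grip in N (None keeps the last); returns when the fingers have stopped.
- robot.sleep(seconds).
- planner.solve_ik(position, orientation): joint angles nearest the present ones, or None.
- robot.get_state(): the state.
- read_camera(name): name is "scene" or "side" or "wrist"; returns a dict with "image" (384x512x3 uint8, red, green, blue), "vfov" (degrees; the focal length in pixels is half the picture's height over the tangent of half this angle, whatever the lens; pixels are square), "cx", "cy" (the principal point, pixels), "T" (4x4, takes a point from camera to world coordinates); the wrist camera has in their place "mount" (4x4, takes a point from camera to tool coordinates, whose origin is the TCP and whose axes are the flange's). Camera axes: x right, y down, z forward; pixel columns grow to the right and rows downward; lengths in m; the calibration is good to about 2 mm. The wrist camera is an equidistant fisheye: a pixel r from the principal point sees the ray r / f radians off the axis. A picture is of the moment at which its call begins: read the wrist's pose just before it. There is no depth.
A pose or a line that the arm cannot do raises robot.Unreachable and nothing moves.
- close_job(): hands the job in; it is judged then, once.
Trained networks look in the newest picture that a camera, given by its name, has taken for a name from the list of things; names that differ only in an ending like _2 or _b are one class to them, and where a whole thing is asked for, a point or a joint stands for the part that bears it (a point fixed in the world has none). Each returns a list of dicts, best first, with "score" (0 to 1); they miss things now and then, are a little off and sometimes report something else, mostly with a low value. They report only what shows in the picture. A call takes as long as a camera call.
- masks_of(target, camera): "pixels" (384x512 bool, what is visible of it) and "pixel" ([column, row] in pixels, amid what is visible of it).
The state is a dict: "clock": time; "joint_pos": joint angles; "qd": joint speeds; "joint_efforts": joint torques, N m; "tcp_pos": TCP position; "eef_rot": TCP orientation; "wrist_force": force on the tool from outside, world axes, zero at the start; "torque": the same for the moment, N m; "grip_width": finger opening in m; "gripper_force": force on a finger pad.
Only numpy, scipy, OpenCV 4.12 (cv2) and the standard library are available. Lean on these libraries where they do the work, as an engineer would, in place of code of your own. Each camera call takes 0.05 s, during which the arm holds its last target. There are 200 camera calls.

## Working session

There is one attempt and no reset: what is moved stays moved. The work goes in short steps, each a Python script; the robot and the scene stay as the last script left them, time stands still between calls to the robot, and variables do not carry over. Pictures are saved under pics/ and viewed, at most 10 in all, crops included, and the job is handed in when it is done.

```bash
ls; mkdir -p pics
python3 - <<'E'
from plant import *
import cv2,numpy as np
print(robot.get_state())
ims=[]
for n in ["scene","side"]:
    c=read_camera(n); ims.append(c["image"]); print(n,c["vfov"],c["cx"],c["cy"],np.round(c["T"],4).tolist())
    cv2.imwrite(f"pics/{n}0.png",cv2.resize(c["image"][...,::-1],(800,600),interpolation=cv2.INTER_CUBIC))
    for t in ["dryer","flap","flap_bar","filter_tab","tray","tray_handle","mat","fig0","fig1","fig2","paint_red","paint_teal","paint_blue","pot_orange","pot_red","cork_figure"]:
        m=masks_of(t,n); print(t,[(round(d["score"],2),np.round(d["pixel"]).tolist(),int(d["pixels"].sum())) for d in m[:2]])
c=read_camera("wrist");print(c["vfov"],c["cx"],c["cy"],np.round(c["mount"],4).tolist())
E
```

```text
pics
{'clock': 0.0, 'joint_pos': array([-3.69253352e-02,  2.64784492e-01,  1.60538725e+00, -5.01865000e-06,
        1.27370775e+00, -3.69111241e-02]), 'qd': array([ 0.00062752, -0.00028268,  0.00253386, -0.00050291, -0.00199576,
        0.00028624]), 'joint_efforts': array([ 6.10465631e-04, -5.15121067e+01, -3.67308676e+01, -4.07824507e-05,
        1.31324201e-02,  1.46811578e-05]), 'tcp_pos': array([6.74206939e-01, 8.56815551e-06, 2.07233826e-01]), 'eef_rot': array([ 0.70711082,  0.70710182, -0.00077988, -0.00083618]), 'wrist_force': array([-0.1832906 , -0.39305191,  0.43833865]), 'torque': array([-0.06177197, -0.02352521,  0.00398789]), 'gripper_force': 0.0, 'grip_width': 0.08536251298629857}
scene 57.00037459598391 244.06523552262883 187.0535737184364 [[0.0407, 0.8451, -0.5331, 1.0555], [0.9992, -0.0362, 0.0189, -0.0467], [-0.0033, -0.5334, -0.8459, 0.9719], [0.0, 0.0, 0.0, 1.0]]
dryer []
flap [(0.84, [340.0, 162.0], 1787), (0.57, [127.0, 244.0], 216)]
flap_bar [(0.95, [341.0, 161.0], 1718)]
filter_tab [(0.69, [261.0, 264.0], 173), (0.48, [339.0, 163.0], 1791)]
tray [(0.89, [224.0
[... 1053 characters left out ...]
0, 253.0], 1891)]
mat [(0.81, [364.0, 332.0], 3353)]
fig0 [(0.61, [254.0, 248.0], 116), (0.53, [275.0, 228.0], 123)]
fig1 [(0.61, [254.0, 248.0], 116), (0.53, [275.0, 228.0], 123)]
fig2 [(0.61, [254.0, 248.0], 116), (0.53, [275.0, 228.0], 123)]
paint_red [(0.65, [289.0, 355.0], 307), (0.18, [276.0, 227.0], 109)]
paint_teal [(0.57, [292.0, 355.0], 299)]
paint_blue [(0.53, [375.0, 233.0], 245)]
pot_orange [(0.47, [338.0, 211.0], 225)]
pot_red [(0.56, [300.0, 190.0], 201)]
cork_figure [(0.91, [405.0, 270.0], 375)]
65.70646984690485 256.5149077698424 187.68263357612258 [[-0.0002, -0.9445, -0.3287, 0.0842], [1.0, 0.0003, -0.0015, -0.0006], [0.0015, -0.3287, 0.9445, -0.1659], [0.0, 0.0, 0.0, 1.0]]
```

View pics/scene0.png

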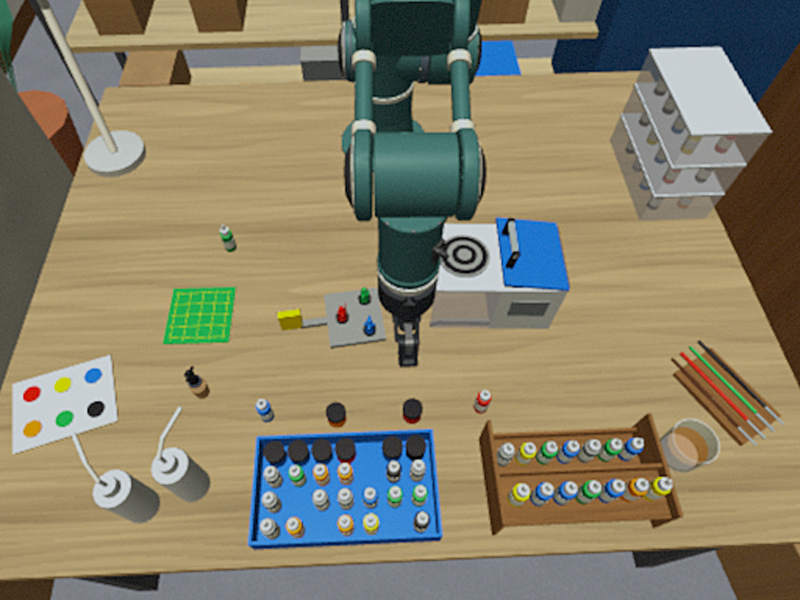

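View pics/side0.png

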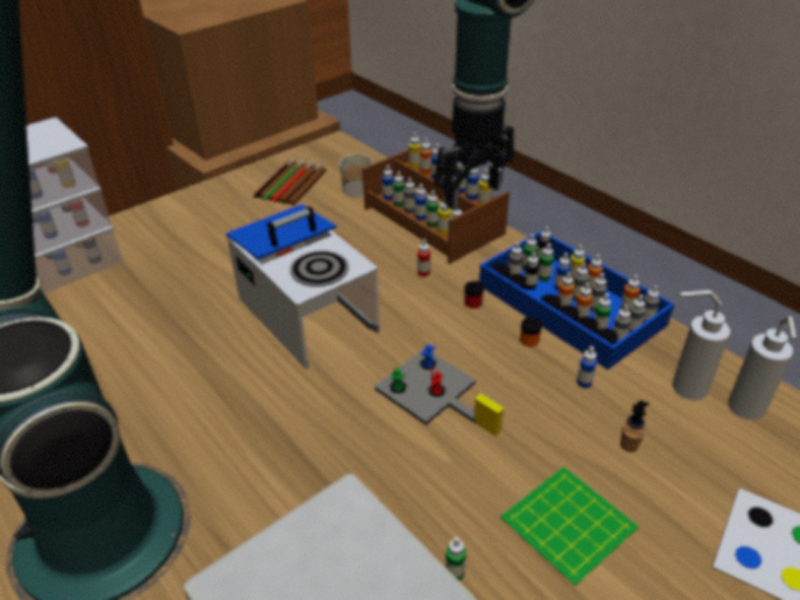

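The scene picture shows the cabinet at about (500,270) of 800x600, with the tray left of it, its yellow handle at (290,318) and the mat at (200,315). The side picture shows the same layout, with the flap close to shut. Next I'll take rough positions and move above the handle for a closer look.

```bash
cat > h.py <<'E'
from plant import *
import cv2,numpy as np
from scipy.spatial.transform import Rotation as R
from scipy.optimize import least_squares
def ray(c,uv):
    f=192/np.tan(np.radians(c["vfov"])/2); d=(np.array(uv,float)-[c["cx"],c["cy"]])/f
    if "mount" in c:
        r=np.hypot(*d); v=np.r_[d/max(r,1e-9)*np.sin(r),np.cos(r)]
    else: v=np.r_[d,1]
    return c["T"][:3,3],c["T"][:3,:3]@v
def onz(c,uv,z):
    o,v=ray(c,uv); return o+v*(z-o[2])/v[2]
def proj(c,P):
    f=192/np.tan(np.radians(c["vfov"])/2)
    p=(np.asarray(P,float)-c["T"][:3,3])@c["T"][:3,:3]
    if "mount" in c:
        r=np.linalg.norm(p[...,:2],axis=-1,keepdims=True); q=p[...,:2]/np.maximum(r,1e-9)*np.arctan2(r,p[...,2:])
    else: q=p[...,:2]/p[...,2:]
    return q*f+[c["cx"],c["cy"]]
def cam(n):
    s=robot.get_state(); c=read_camera(n)
    if n=="wrist":
        T=np.eye(4);T[:3,:3]=R.from_quat(s["eef_rot"]).as_matrix();T[:3,3]=s["tcp_pos"];c["T"]=T@c["mount"]
    return c
def crop(c,x0,x1,y0,y1,k,name): cv2.imwrite(name,cv2.resize(c["image"][y0:y1,x0:x1,::-1],None,fx=k,fy=k,interpolation=cv2.INTER_CUBIC))
def down(yaw): # tool y (closing) along world x rotated by yaw, tool x along world y
    return (R.from_euler("z",yaw)*R.from_quat([.70710678,.70710678,0,0])).as_quat()
def xf(p,yaw,l): return np.r_[np.array(p[:2])+R.from_euler("z",yaw).as_matrix()[:2,:2]@np.array(l[:2]),l[2]]
E
python3 - <<'E'
from h import *
for n,ps in {"scene":{"fin":(289,312,.055),"tl":(326,294,.01),"tr":(379,288,.01),"br":(384,342,.01),"bl":(331,347,.01),"mat":(200,316,.002),"f1":(497,219,.146),"f2":(560,223,.146),"f3":(569,289,.146),"f4":(503,286,.146),"rbl":(433,287,.14)},
 "side":{"fin":(490,404,.055),"l":(376,387,.01),"b":(427,420,.01),"r":(475,381,.01),"t":(424,350,.01),"mat":(570,524,.002),"roofR":(377,267,.14),"roofB":(302,303,.14)}}.items():
    c=cam(n)
    for k,(u,v,z) in ps.items(): print(n,k,np.round(onz(c,(u/1.5625,v/1.5625),z),3))
E
```

```text
scene fin [ 0.515 -0.205  0.055]
scene tl [ 0.449 -0.139  0.01 ]
scene tr [ 0.439 -0.03   0.01 ]
scene br [ 0.564 -0.025  0.01 ]
scene bl [ 0.57  -0.128  0.01 ]
scene mat [ 0.485 -0.394  0.002]
scene f1 [0.378 0.201 0.146]
scene f2 [0.393 0.32  0.146]
scene f3 [0.542 0.304 0.146]
scene f4 [0.531 0.188 0.146]
scene rbl [0.524 0.065 0.14 ]
side fin [ 0.516 -0.212  0.055]
side l [ 0.437 -0.042  0.01 ]
side b [ 0.453 -0.146  0.01 ]
side r [ 0.565 -0.135  0.01 ]
side t [ 0.552 -0.027  0.01 ]
side mat [ 0.479 -0.4    0.002]
side roofR [0.532 0.066 0.14 ]
side roofB [0.388 0.07  0.14 ]
```

Run:
```python
from h import *
robot.move_to([0.515,-0.16,0.25],down(0.1))
w=cam("wrist"); cv2.imwrite("pics/w1.png",cv2.resize(w["image"][...,::-1],(800,600),interpolation=cv2.INTER_CUBIC))
s=cam("scene"); crop(s,260,380,120,220,6,"pics/s1.png")
d=cam("side"); crop(d,140,260,120,240,5,"pics/d1.png")
import pickle; pickle.dump((w,s,d),open("c1.pkl","wb"))
print(robot.get_state()["clock"],robot.get_state()["tcp_pos"])
```

```text
2.9167 [ 0.51583626 -0.15912107  0.24955366]
```

View pics/w1.png

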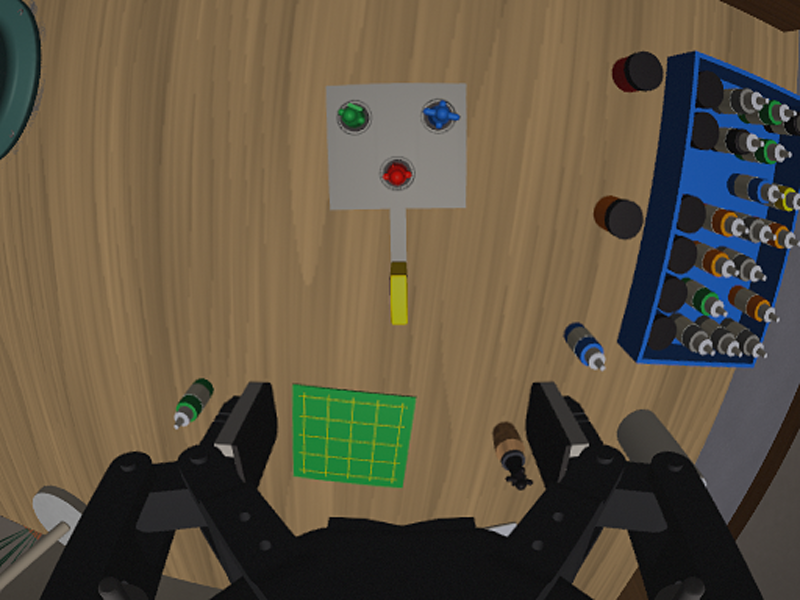

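View pics/s1.png

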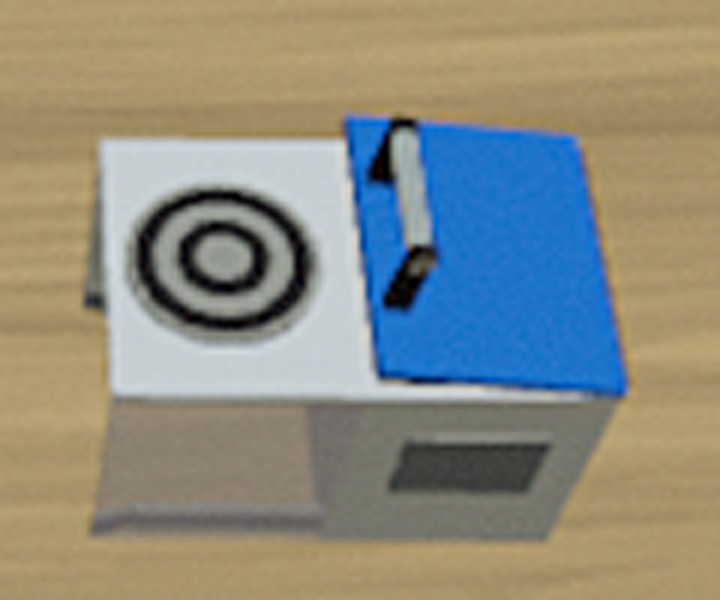

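View pics/d1.png

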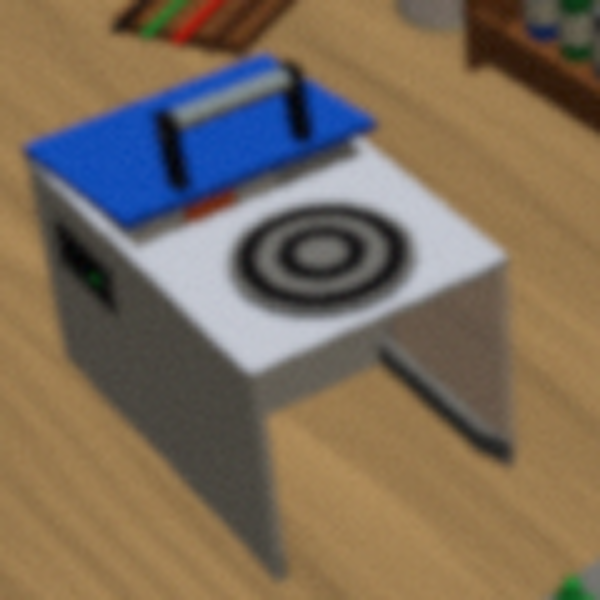

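The wrist view shows the tray at (397,147), its fin at (399,300) and the mat at (352,437). The two crops show the flap ajar by about 10–15°, with the orange tab just visible under it. I'll fit poses to the corners.

```bash
cat > fit1.py <<'E'
from h import *
import pickle; w,s,d=pickle.load(open("c1.pkl","rb"))
n=lambda p,x0,y0,k:[x0+(p[0]+.5)/k-.5,y0+(p[1]+.5)/k-.5]
def fl(x,r,t,phi): return [x,.118-r*np.cos(phi)+t*np.sin(phi),.14+r*np.sin(phi)+t*np.cos(phi)]
a=.076
def obs(phi): return [(s,n(p,260,120,6),l) for p,l in [((100,140),[-a,-.118,.14]),((112,397),[a,-.118,.14]),((546,541),[a,.118,0]),((92,535),[a,-.118,0]),((345,115),fl(-a,.118,.006,phi)),((380,378),fl(a,.118,.006,phi)),((628,393),fl(a,0,.003,phi)),((580,137),fl(-a,0,.006,phi))]]+[(d,n(p,140,120,5),l) for p,l in [((255,378),[-a,-.118,.14]),((508,258),[a,-.118,.14]),((277,578),[-a,-.118,0]),((512,463),[a,-.118,0]),((68,358),[-a,.118,0]),((25,150),fl(-a,0,.006,phi)),((135,228),fl(-a,.118,.003,phi)),((378,125),fl(a,.118,.006,phi))]]
def res(q): return np.concatenate([proj(c,xf(q[:2],q[2],l))-uv for c,uv,l in obs(q[3])])
r=least_squares(res,[.46,.18,-.08,.2],loss="soft_l1"); print("cab x y yaw phi",np.round(r.x,4)); print(np.round(res(r.x).reshape(-1,2),1).tolist())
def fitw(pts,x0,k=1.5625):
    f=lambda q:np.concatenate([proj(w,xf(q[:2],q[2],l))-n(p,0,0,k) for p,l in pts])
    t=least_squares(f,x0,loss="soft_l1"); print(np.round(t.x,4),np.round(f(t.x).reshape(-1,2),1).tolist()); return t.x
T=fitw([((327,86),[-.06,.055,.01]),((466,83),[.06,.055,.01]),((467,207),[.06,-.055,.01]),((331,210),[-.06,-.055,.01]),((391,275),[-.007,-.103,.055]),((407,275),[.007,-.103,.055]),((408,323),[.007,-.147,.055]),((392,324),[-.007,-.147,.055])],[.5,-.08,.1])
m=.065
M=fitw([((293,384),[-m,m,.002]),((415,397),[m,m,.002]),((403,488),[m,-m,.002]),((293,487),[-m,-m,.002])],[.48,-.397,0])
print("handle",xf(T,T[2],[0,-.125,.037]),"tray in cab",R.from_euler("z",-r.x[2]).apply(np.r_[T[:2]-r.x[:2],0]))
E
python3 fit1.py
```

```text
cab x y yaw phi [ 0.4618  0.1888 -0.0507  0.1154]
[[-0.1, 0.5], [-0.1, 0.2], [-0.1, 0.8], [-0.2, 1.3], [-0.2, 0.7], [-0.5, -0.2], [-0.7, 0.9], [-0.9, 0.2], [-1.2, -0.9], [-0.1, -0.4], [0.1, 1.1], [0.8, -0.1], [-1.0, -0.3], [-1.0, -0.9], [-2.3, 0.4], [-0.6, -0.7]]
[ 0.5037 -0.0824  0.1161] [[-0.4, -0.3], [0.3, -0.1], [-0.4, 0.1], [-0.1, -0.4], [-0.2, -0.1], [0.6, -0.3], [0.3, 1.0], [-0.1, 0.5]]
[ 0.4817 -0.3966 -0.0014] [[-0.6, 0.6], [0.3, 0.3], [-0.2, -0.1], [0.7, -6.6]]
handle [ 0.51814949 -0.20660684  0.037     ] tray in cab [ 0.05553591 -0.26874332  0.        ]
```

Run:
```python
from h import *
robot.move_to([0.462,0.19,0.30],down(-0.05))
w=cam("wrist"); cv2.imwrite("pics/w2.png",cv2.resize(w["image"][...,::-1],(800,600),interpolation=cv2.INTER_CUBIC))
import pickle; pickle.dump(w,open("c2.pkl","wb"))
print(robot.get_state()["clock"],robot.get_state()["tcp_pos"])
```

```text
4.3083 [0.46233562 0.18919246 0.29965077]
```

View pics/w2.png

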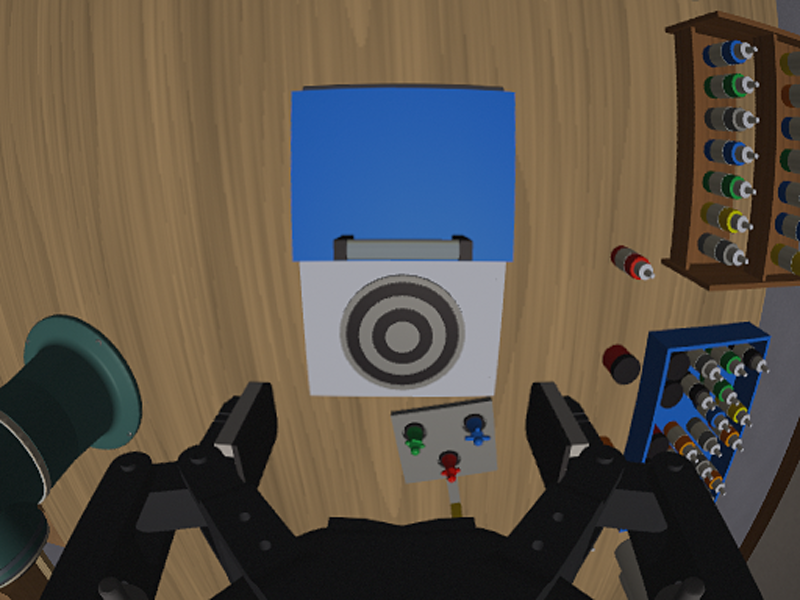

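The cabinet is seen from above: roof mouth corners are at (310,396) and (495,397), flap corners at (292,92), (515,92), (293,260) and (514,262), and the bar is centred at (403,249). I'll fit all the views together.

```bash
cat >> fit1.py <<'E'
v=pickle.load(open("c2.pkl","rb"))
def obs2(phi): return [(v,n(p,0,0,1.5625),l) for p,l in [((310,396),[-a,-.118,.14]),((495,397),[a,-.118,.14]),((292,92),fl(-a,0,.006,phi)),((515,92),fl(a,0,.006,phi)),((293,260),fl(-a,.118,.006,phi)),((514,262),fl(a,.118,.006,phi)),((403,249),fl(0,.106,.045,phi))]]
for nm,O in (("wrist",obs2),("all",lambda p:obs(p)+obs2(p))):
    f=lambda q:np.concatenate([proj(c,xf(q[:2],q[2],l))-uv for c,uv,l in O(q[3])])
    t=least_squares(f,[.46,.18,-.05,.12],loss="soft_l1"); print(nm,np.round(t.x,4),np.round(f(t.x).reshape(-1,2)[-7:],1).tolist())
E
python3 fit1.py | tail -2
```

```text
wrist [ 0.4626  0.1891 -0.0525  0.1427] [[0.6, -0.8], [-0.5, -1.2], [0.1, -0.3], [-0.0, 0.2], [-0.2, 1.0], [-0.3, 0.1], [0.3, 0.2]]
all [ 0.4625  0.1891 -0.0527  0.1242] [[0.5, -0.8], [-0.7, -1.2], [-0.0, -0.2], [-0.1, 0.3], [0.1, 0.9], [-0.9, -0.0], [0.2, 0.8]]
```

```bash
cat >> h.py <<'E'
C=np.array([.4625,.1891]); CY=-.0525; PHI=.135
cab=lambda x,y,z: xf(C,CY,[x,y,z])
E
python3 - <<'E'
from h import *
h=[.5181,-.2066]; q=down(.116)
robot.move_to([*h,.12],q); robot.line_to([*h,.018],feed=.1)
robot.command_gripper(0,60); print(robot.get_state()["grip_width"],robot.get_state()["wrist_force"])
robot.line_to(cab(0,-.325,.018),down(CY),feed=.06)
s=robot.get_state(); print(s["clock"],s["tcp_pos"],cab(0,-.325,.018),s["wrist_force"])
w=cam("wrist"); cv2.imwrite("pics/w3.png",cv2.resize(w["image"][...,::-1],(800,600),interpolation=cv2.INTER_CUBIC))
import pickle; pickle.dump(w,open("c3.pkl","wb"))
E
```

```text
0.012243998143329621 [-0.96069026  0.93344438  2.97872018]
9.5917 [ 0.44585978 -0.13563312  0.01830388] [ 0.44544534 -0.13545221  0.018     ] [ 2.38741858 -3.13401972  5.75713084]
```

View pics/w3.png

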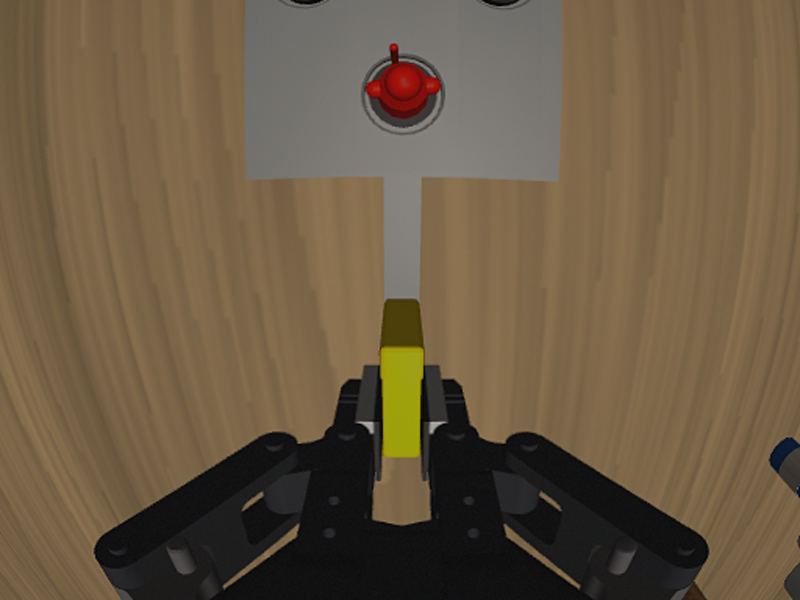

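The tray is square to the gripper with the red figure standing, and its rear corners are at (246,180) and (557,180). I'll compute its offset, then push it home.

Run:
```python
from h import *
import pickle; w=pickle.load(open("c3.pkl","rb"))
for p in [(246,180),(557,180)]:
    P=onz(w,((p[0]+.5)/1.5625-.5,(p[1]+.5)/1.5625-.5),.01); print("cab frame",np.round(R.from_euler("z",-CY).apply(np.r_[P[:2]-C,0]),4))
hit=robot.line_to(cab(0,-.21,.018),feed=.08,stop_force=30)
s=robot.get_state(); print(hit,s["clock"],R.from_euler("z",-CY).apply(np.r_[s["tcp_pos"][:2]-C,0]),s["wrist_force"])
if not hit:
    hit=robot.line_to(cab(0,-.172,.018),feed=.03,stop_force=15)
    s=robot.get_state(); print(hit,s["clock"],R.from_euler("z",-CY).apply(np.r_[s["tcp_pos"][:2]-C,0]),s["wrist_force"])
    w=cam("wrist"); 
    for m in masks_of("fig0","wrist")[:2]: print(m["score"],m["pixel"])
    cv2.imwrite("pics/w4.png",w["image"][...,::-1]); d=cam("side"); crop(d,160,320,150,270,5,"pics/d4.png"); pickle.dump(w,open("c4.pkl","wb"))
```

```text
cab frame [-0.0603 -0.2552  0.    ]
cab frame [ 0.0599 -0.2552  0.    ]
False 11.225 [-0.00052075 -0.21089724  0.        ] [ 0.23911813 -5.45493592  9.79471023]
True 12.2667 [-0.0005552  -0.17933866  0.        ] [-0.10431959 -1.92298363  3.13775071]
0.64 [253.2, 261.8]
```

Run:
```python
from h import *
hit=robot.line_to(cab(0,-.170,.018),feed=.02,stop_force=20)
s=robot.get_state(); print(hit,s["clock"],R.from_euler("z",-CY).apply(np.r_[s["tcp_pos"][:2]-C,0]),s["wrist_force"])
robot.sleep(.1); s=robot.get_state(); print(s["tcp_pos"],s["wrist_force"])
w=cam("wrist"); d=cam("side")
a=cv2.resize(d["image"][150:270,170:320,::-1],(600,480),interpolation=cv2.INTER_CUBIC)
b=cv2.resize(w["image"][...,::-1],(640,480))[:,220:420]
cv2.imwrite("pics/d5.png",np.hstack([a,b]))
```

```text
True 12.725 [-0.00058435 -0.17950865  0.        ] [-0.7730387  -2.29568432  2.53900322]
[0.45248675 0.00985562 0.0183103 ] [ 0.86719237 -2.26822619  4.11559624]
```

View pics/d5.png

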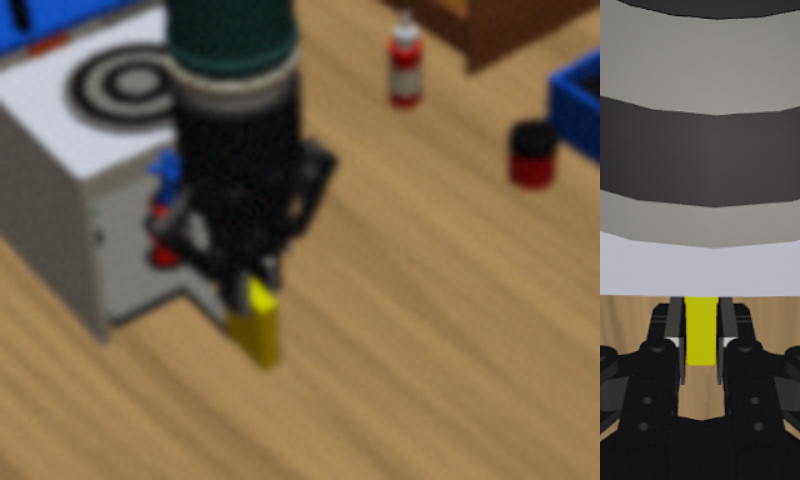

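The figures stand under the roof (blue at (165,165), red at (165,250)). Contact came twice at −0.1795 m, where home should be, so the tray is home. Next is the flap, gripping the bar.

```bash
cat >> h.py <<'E'
def loc(): s=robot.get_state(); p=R.from_euler("z",-CY).apply(np.r_[s["tcp_pos"][:2]-C,0]); return round(s["clock"],2),np.round([p[0],p[1],s["tcp_pos"][2]],4),np.round(s["wrist_force"],1),round(s["grip_width"],4)
def bar(phi,d=-.014): return cab(0,.118-.106*np.cos(phi)+.042*np.sin(phi),.14+.106*np.sin(phi)+.042*np.cos(phi)+d)
QX=down(CY-np.pi/2); QX2=down(CY+np.pi/2)
E
python3 - <<'E'
from h import *
robot.command_gripper(.04,60); robot.line_to(cab(0,-.179,.30),feed=.25); print(loc())
for n,q in (("QX",QX),("QX2",QX2)):
    for p in (bar(PHI),bar(1.35),cab(0,.059,.093),[.482,-.397,.22]): print(n,np.round(planner.solve_ik(p,q),2) if planner.solve_ik(p,q) is not None else None)
E
```

```text
(14.58, array([-0.001 , -0.179 ,  0.2982]), array([-0.8, -0.2, -0.5]), 0.0397)
QX [ 0.37 -0.04  1.99 -0.    1.19  2.  ]
QX [ 0.56  0.05  1.79 -0.    1.3   2.18]
QX [ 0.44  0.09  2.03 -0.    1.02  2.07]
QX [-0.73  0.16  1.7  -0.    1.27  0.89]
QX2 [ 0.37 -0.04  1.99 -0.    1.19 -1.15]
QX2 [ 0.56  0.05  1.79 -0.    1.3  -0.96]
QX2 [ 0.44  0.09  2.03 -0.    1.02 -1.08]
QX2 [-0.73  0.16  1.7  -0.    1.27 -2.25]
```

Run:
```python
from h import *
robot.move_to(bar(PHI,.08),QX)
robot.line_to(bar(PHI),feed=.1,stop_force=10); print(loc())
robot.command_gripper(0,25); print(loc())
for p in np.linspace(PHI,1.35,8)[1:]:
    hit=robot.line_to(bar(p),feed=.08,stop_force=25); print(loc(),hit)
    if hit: break
```

```text
(17.39, array([0.0007, 0.0189, 0.1828]), array([0.5, 0.2, 0.2]), 0.0398)
(17.86, array([0.    , 0.0186, 0.182 ]), array([ 0.5, -0.1, -1.2]), -0.0002)
(18.26, array([0.0006, 0.0304, 0.1992]), array([ 1.1, -0.1,  0.8]), 0.0) False
(18.66, array([0.0003, 0.0441, 0.213 ]), array([-0.1,  0.4, -0.2]), 0.0006) False
(19.06, array([0.0003, 0.0602, 0.2244]), array([-0.2,  0.6, -0.1]), 0.0001) False
(19.46, array([2.000e-04, 7.790e-02, 2.329e-01]), array([0.2, 0.1, 0. ]), -0.0) False
(19.86, array([0.    , 0.0969, 0.2381]), array([-0.6, -0.6, -0.3]), 0.0002) False
(20.26, array([-0.    ,  0.1165,  0.24  ]), array([ 0.2, -0.5, -0.2]), 0.0001) False
(20.66, array([-1.000e-04,  1.362e-01,  2.384e-01]), array([-0.4, -0.5,  0.3]), -0.0) False
```

```bash
cat >> h.py <<'E'
def fitphi(cams,x0=0):
    a=.076; out={}
    def quad(phi): 
        f=lambda r,t:(.118-r*np.cos(phi)+t*np.sin(phi),.14+r*np.sin(phi)+t*np.cos(phi))
        return [cab(x,*f(r,t)) for x in (-a,a) for r in (0,.118) for t in (0,.006)]
    for n in cams:
        c=cam(n); h=cv2.cvtColor(c["image"],cv2.COLOR_RGB2HSV); m=cv2.inRange(h,(102,140,60),(122,255,255))
        B=np.zeros_like(m); allq=[np.round(proj(c,np.array(quad(p)))).astype(int) for p in np.linspace(0,2.05,83)]
        for q in allq: cv2.fillConvexPoly(B,cv2.convexHull(cv2.boundingRect(q) and q),255)
        B=cv2.dilate(B,np.ones((9,9))); m&=B; sc=[]
        for q in allq:
            Q=np.zeros_like(m); cv2.fillConvexPoly(Q,cv2.convexHull(q),255); sc.append((Q&m).astype(bool).sum()/((Q|m)>0).sum())
        i=int(np.argmax(sc)); out[n]=(round(np.linspace(0,2.05,83)[i],3),round(sc[i],2),int((m>0).sum()))
    return out
E
python3 - <<'E'
from h import *
robot.line_to(bar(1.35,.04),feed=.2)
robot.move_to(cab(0,-.10,.30),QX); print(loc(),fitphi(["scene","side"]))
for n in ("scene","side"): print([(round(m["score"],2),m["pixel"],int(m["pixels"].sum())) for m in masks_of("flap_bar",n)[:2]])
E
```

```text
(22.01, array([-1.000e-04, -9.950e-02,  2.994e-01]), array([ 0.1, -0.1, -0.5]), -0.0) {'scene': (np.float64(0.175), np.float64(0.85), 1537), 'side': (np.float64(0.15), np.float64(0.74), 976)}
[]
[(0.66, [179.5, 148.1], 1317), (0.28, [191.0, 174.5], 5728)]
```

Run:
```python
from h import *
robot.command_gripper(.045,30)
robot.move_to(bar(PHI,.05),QX)
hit=robot.line_to(bar(PHI,-.023),feed=.1,stop_force=6); print(loc(),hit)
w=cam("wrist"); s=cam("side")
robot.command_gripper(0,30); print(loc())
a=cv2.resize(w["image"][...,::-1],(512,384)); b=cv2.resize(s["image"][110:230,130:250,::-1],(288,288),interpolation=cv2.INTER_CUBIC)
cv2.imwrite("pics/w6.png",np.hstack([a,np.vstack([b,np.zeros((96,288,3),np.uint8)])]))
```

```text
(24.18, array([0.0006, 0.0187, 0.1736]), array([-0.4, -0.1,  0.1]), 0.0451) False
(24.69, array([0.0003, 0.0191, 0.173 ]), array([ 1.8,  2.5, -1.2]), 0.0093)
```

Run:
```python
from h import *
for p in np.linspace(PHI,1.35,8)[1:]:
    hit=robot.line_to(bar(p,-.023),feed=.08,stop_force=25); print(loc(),hit)
    if hit or robot.get_state()["grip_width"]<.005: break
```

```text
(25.09, array([0.0003, 0.0298, 0.1902]), array([ 0.8, -2.4,  2.3]), 0.0081) False
(25.49, array([0.0003, 0.0427, 0.2046]), array([-1.9, -5.7,  6.8]), 0.0071) False
(25.89, array([0.0015, 0.0584, 0.2182]), array([-1. , -7.7, 13.6]), 0.0) False
```

View pics/w6.png

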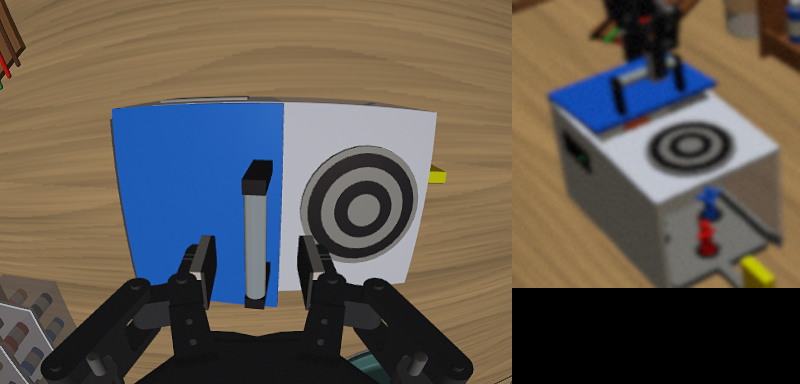

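Run:
```python
from h import *
print(loc())
print(fitphi(["scene","side"]))
```

```text
(25.89, array([0.0015, 0.0584, 0.2182]), array([-1. , -7.7, 13.6]), 0.0)
{'scene': (np.float64(0.65), np.float64(0.76), 1002), 'side': (np.float64(0.6), np.float64(0.3), 78)}
```

Run:
```python
from h import *
robot.sleep(.05); print(loc())
robot.command_gripper(.035,30); print(loc())
t=robot.get_state()["tcp_pos"]
hit=robot.line_to(t+[0,0,.07],feed=.15,stop_force=15); print(loc(),hit)
p=cab(0,-.06,.29); robot.line_to(p,feed=.25)
print(loc(),fitphi(["scene","side"]))
```

```text
(26.04, array([0.0014, 0.0582, 0.218 ]), array([-1.9, -8. , 13.2]), 0.0)
(26.47, array([-0.0005,  0.0596,  0.2142]), array([-0.6,  0.2,  0.1]), 0.0345)
(27.07, array([-0.0008,  0.0595,  0.2836]), array([-1.2, -0. , -0.4]), 0.0353) False
(27.7, array([-0.0004, -0.0598,  0.2891]), array([ 0.3,  0.3, -0.2]), 0.035) {'scene': (np.float64(0.6), np.float64(0.79), 1091), 'side': (np.float64(0.575), np.float64(0.43), 140)}
```

Run:
```python
from h import *
robot.command_gripper(0,30)
robot.line_to(cab(0,-.06,.172),feed=.2,stop_force=10)
h=.012
for p in (.6,.8,1.0,1.2,1.4,1.55):
    hit=robot.line_to(cab(0,.118-.118*np.cos(p)-h,max(.172,.14+.118*np.sin(p)-.035)),feed=.1,stop_force=12)
    if hit: print("hit",p,loc()); break
print(loc())
if not hit:
    hit=robot.line_to(cab(0,.128,.215),feed=.05,stop_force=6); print(loc(),hit)
```

```text
(31.67, array([-0.    ,  0.1042,  0.2229]), array([-0. ,  0.5,  0.8]), 0.0003)
(32.33, array([-2.000e-04,  1.281e-01,  2.148e-01]), array([-1. , -0.6, -0.9]), -0.0) False
```

Run:
```python
from h import *
robot.line_to(cab(0,.059,.205),feed=.2)
robot.command_gripper(.045,40)
print(loc(),fitphi(["scene","side"]))
w=cam("wrist"); import pickle
m=[(round(k["score"],2),k["pixel"],int(k["pixels"].sum()),k["pixels"]) for k in masks_of("filter_tab","wrist")[:3]]
for k in m: print(k[:3])
h=cv2.cvtColor(w["image"],cv2.COLOR_RGB2HSV); o=cv2.inRange(h,(3,150,90),(20,255,255))
n,l,st,ce=cv2.connectedComponentsWithStats(o)
for i in range(1,n):
    if st[i][4]>60: print(st[i],np.round(ce[i],1))
f=lambda z:[np.round(proj(w,cab(x,.059+y,z)),1).tolist() for x in (-.015,.015) for y in (-.004,.004)]
print("pred top",f(.13))
s=cam("scene"); a=cv2.resize(s["image"][110:230,250:390,::-1],(350,300),interpolation=cv2.INTER_CUBIC)
b=cv2.resize(w["image"][...,::-1],(450,338)); b=cv2.copyMakeBorder(b,0,0,0,0,cv2.BORDER_CONSTANT)
a=cv2.copyMakeBorder(a,0,38,0,0,cv2.BORDER_CONSTANT); cv2.imwrite("pics/w7.png",np.hstack([a,b])); pickle.dump(w,open("c7.pkl","wb"))
```

```text
(33.33, array([-1.00e-04,  5.94e-02,  2.05e-01]), array([0.9, 0.5, 0.4]), 0.045) {'scene': (np.float64(1.75), np.float64(0.76), 1066), 'side': (np.float64(1.7), np.float64(0.68), 1583)}
(0.79, [255.5, 164.4], 1142)
[  0   0  36  70 536] [16.6 34.5]
[ 12   0  34  59 462] [28.7 27.6]
[ 26   0  29  48 347] [40.3 22.6]
[  0  19  26  61 395] [11.4 52.3]
[ 0 49 17 37 96] [ 7.7 67.7]
[251 161   9  43 361] [255.1 182.6]
pred top [[260.5, 203.9], [251.4, 203.9], [260.7, 170.9], [251.2, 170.9]]
```

The orange tab is at columns 251–260 and rows 161–204, against predicted columns 251–261, so the position is good. The flap is at about 1.72 rad. I'll push it slightly further and then take the tab.

Run:
```python
from h import *
robot.command_gripper(0,40); robot.line_to(cab(0,.10,.215),feed=.15)
hit=robot.line_to(cab(0,.139,.215),feed=.06,stop_force=8); print(loc(),hit)
robot.line_to(cab(0,.059,.205),feed=.2); print(fitphi(["scene","side"]))
robot.command_gripper(.04,50)
hit=robot.line_to(cab(0,.059,.093),feed=.1,stop_force=8); print(loc(),hit)
if not hit:
    robot.command_gripper(0,50); print(loc())
    robot.line_to(cab(0,.059,.113),feed=.06); print(loc())
```

```text
(35.32, array([-1.000e-04,  1.391e-01,  2.149e-01]), array([ 0.2, -0.1,  0.1]), -0.0003) False
{'scene': (np.float64(1.85), np.float64(0.87), 1346), 'side': (np.float64(1.75), np.float64(0.73), 1752)}
(37.7, array([0.0007, 0.0594, 0.0938]), array([-0.5,  0.3,  0.1]), 0.0399) False
(38.09, array([0.0007, 0.0594, 0.0939]), array([-0.5, -0.1,  3.4]), 0.0066)
(38.58, array([0.0003, 0.0591, 0.1134]), array([ 0.7,  1. , -1.5]), 0.0063)
```

Run:
```python
from h import *
robot.line_to(cab(0,.059,.26),feed=.1); print(loc())
robot.line_to([.4817,-.3966,.26],QX,feed=.18); robot.line_to([.4817,-.3966,.225],feed=.08); robot.sleep(.4)
print(loc(),fitphi(["scene","side"]),robot.get_state()["tcp_pos"])
d=cam("side"); s=cam("scene"); w=cam("wrist")
A=cv2.resize(d["image"][...,::-1],(400,300)); B=cv2.resize(s["image"][...,::-1],(400,300)); D=cv2.resize(w["image"][...,::-1],(400,300))
E=cv2.resize(d["image"][110:350,130:450,::-1],(400,300),interpolation=cv2.INTER_CUBIC); A=cv2.resize(s["image"][120:300,60:380,::-1],(400,300),interpolation=cv2.INTER_CUBIC)
cv2.imwrite("pics/final.png",np.vstack([np.hstack([A,E]),np.hstack([B,D])]))
```

```text
(40.19, array([-0.0004,  0.0587,  0.259 ]), array([ 0.4, -0.9, -1.6]), 0.0064)
(44.91, array([ 0.0501, -0.5841,  0.2255]), array([ 0.5, -0.5, -0.9]), 0.0068) {'scene': (np.float64(1.85), np.float64(0.91), 1411), 'side': (np.float64(1.75), np.float64(0.9), 2147)} [ 0.48177036 -0.39667004  0.22523336]
```

View pics/final.png

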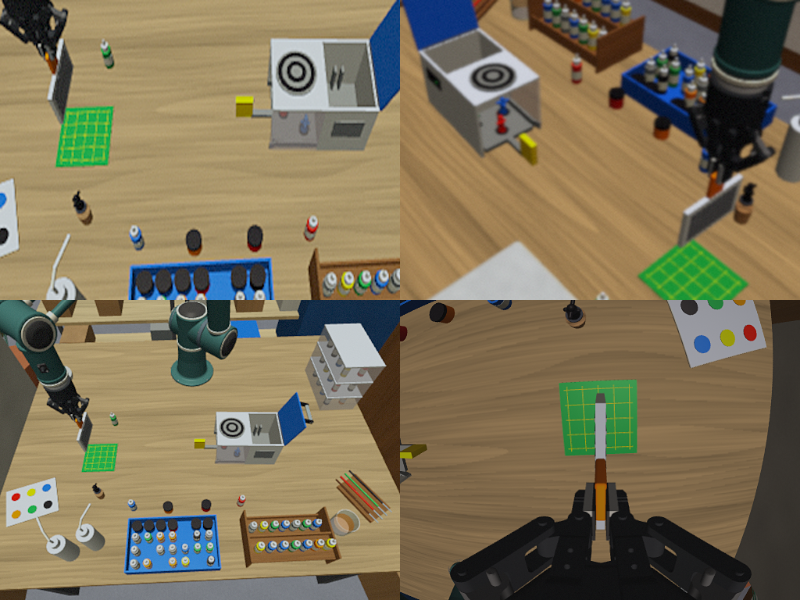

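Run:
```python
from h import *
t=robot.get_state()["tcp_pos"]
for n,(k,x0,y0,ox) in {"side":(1.25,130,110,400),"scene":(1.25,60,120,0)}.items():
    c=cam(n); K=(1.25,1.25) if n=="side" else (1.25,300/180)
    for x in (-.059,.059):
        for z in (-.083,-.008):
            q=proj(c,xf(t[:2],CY,[x,0,t[2]+z])); print(n,x,z,np.round([(q[0]-x0)*K[0]+ox,(q[1]-y0)*K[1]]))
```

```text
side -0.059 -0.083 [678. 245.]
side -0.059 -0.008 [685. 212.]
side 0.059 -0.083 [731. 207.]
side 0.059 -0.008 [740. 174.]
scene -0.059 -0.083 [72. 66.]
scene -0.059 -0.008 [61. 39.]
scene 0.059 -0.083 [ 61. 124.]
scene 0.059 -0.008 [49. 99.]
```

The filter's outline matches the upright prediction in both views. The flap is open, the tray is home with its figures standing, and the bystanders look untouched. Handing in.

```bash
python3 -c "
from h import *
print(loc()); print(close_job())"
```

```text
(45.26, array([ 0.0499, -0.5839,  0.225 ]), array([ 0.7,  0.1, -1.9]), 0.0067)
the job is handed in; nothing more can be done
None
```

The job is handed in at about 45 s: tray home with its figures standing, flap left open at about 1.8 rad, and the filter plate held upright and still over the mat, its lower edge about 14 cm up; the last pictures show no loose item disturbed, and no verdict came back.

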